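# Clamp the battery case with its draw latch

### The arm

A 6-joint arm with a two-finger parallel gripper is mounted at the origin on the work surface. World frame = base frame: x ahead of the robot, y to its left, z up, the work surface at z = 0. Lengths are in m, angles in rad, forces in N, time in s.
With the tool pointing down it reaches from about 0.375 to 0.9 m from the base axis. Payload 3.1 kg.
Tool frame: the origin (TCP) lies midway between the tips of the shut fingers; the grasp point (between the pads) lies 19 mm behind it; z points along the fingers, y is the line along which they close (so a half turn about z gives the same grasp; the last joint's range is limited). The gripper opens to 85 mm and grips with 20 to 120 N. Pads are 22 mm wide; open, the fingers measure 114 mm over their backs; the gripper's body (76 mm by 85 mm) begins 54 mm behind the grasp point. The pads swing forward as they close: fully open they stand 13 mm farther back than shut.
Start: joints at [-0.178, 0.527, 1.433, -0, 1.181, -0.178], TCP at [0.625, 0, 0.231] pointing down, gripper open.
Joint ranges: [-3.08, 3.08], [-0.75, 2.2], [0.22, 2.44], [-1.43, 4.57], [0, 2.65], [-2.85, 2.85]. Speed limits (rad/s): [2.79, 2.79, 3.14, 3.14, 3.14, 3.14].

### API

Orientations are given as a unit quaternion [x, y, z, w].
In Python, from station import manip gives the robot as it stands. The module is installed in compiled form; this text tells all that it offers.
- The arm moves only by the tool apply_moves, never from a script. Its arguments are lists of equal length, an entry for each row: "claw": the gripper's target within -1 to 1 (fully open at 1, half-way at 0, shut at -1); "travel": the shift along the tool's x, y, z scaled (see below), a list of three; "turn": the turn, a rotation vector about the tool's x, y, z scaled (see below), a list of three. In form: {"claw": [claw, ...], "travel": [[dx, dy, dz], ...], "turn": [[rx, ry, rz], ...]}. A call has 1 to 5 rows; each row is the pose to reach, as a shift and turn from the pose commanded when the call began, along the tool's axes at that moment, turning the shorter way round; what a row does not reach only later rows make up. The controller multiplies each number of a shift by 800 mm and each number of a turn by 180 degrees. A row lasts 1/12 s, in which the tool goes at most 41.7 mm and 7.16 degrees, less where a joint would pass 70% of its speed; a pose out of reach is approached as far as the arm can. A call with a number of a shift or a turn outside -1 to 1 is refused whole. A call with a gripper value outside its range is refused whole. The fingers move at their own pace and stop on an object; "newtons" is the grip in N (left out, the last holds). Time passes only in rows, so rows that repeat a pose let the fingers close. It gives the time, the measured TCP pose, the force, the opening and the grip force at its end, in the units of the state.
- manip.sense(): the state, without advancing time (a new reading comes with each control period).
- manip.snapshot(name): name is "scene" or "side" or "wrist"; returns a dict with "pixels" (480x640x3 uint8, red, green, blue), "depth" (480x640 float32, m along the optical axis (not along the pixel's ray), 0 where there is no reading), "intrinsics" (3x3 intrinsics, pixels), "R" (3x3) and "t" (3): a world point X has camera coordinates R X + t. Camera axes: x right, y down, z forward; pixel columns grow to the right and rows downward; lengths in m; the calibration is good to about 2 mm. A picture is of the moment at which its call begins.
- manip.sign_off(): hands the job in; it is judged then, once.
The state is a dict: "t": time; "q": joint angles; "qd": joint speeds; "tau": joint torques, N m; "tcp_pos": TCP position; "tool_rot": TCP orientation; "force": force on the tool from outside, world axes, zero at the start; "ft_torque": the same for the moment, N m; "finger_gap": opening from 0.0 (shut) to 1.0 (fully open); "gripper_force": force on a finger pad.
Only numpy, scipy, OpenCV 4.12 (cv2) and the standard library are available. Lean on these libraries where they do the work, as an engineer would, in place of code of your own. Each camera call takes 0.05 s, during which the arm holds its last target. There are 200 camera calls.

### The job

The larger grey equipment case on the charging stall's table has its lid standing slightly ajar and its draw latch undone. Flip the latch's wire loop over so that it drops behind the keeper hook on the lid, then swing the lever back over, away from the keeper, and press it down flat until it snaps over centre and clamps the lid shut. Leave it clamped.

Things in the scene. Friction and masses are not known exactly. Their poses are not given: they have to be found in the camera images.
- case: The larger grey case, 220 x 270 x 118 mm high, immovable. It stands on its hinged edge, so the seam of body and lid runs across its flat top. Origin on the table under the latch's hinge pin; x points level from lever to keeper, y along the pin, z up. Its top spans x -95 to 125 mm. A keypad phone lies on it at y over 70 mm. The smaller case (88 mm high) is already clamped, not part of the job.
- pivot (a point): Centre of the latch lever's hinge pin, on the case, 142 mm above the table and 24 mm above the case's top. Axes as the case's. Lever, loop and keeper are all centred on the vertical plane y = 0 through it.
- loop_bar (a point): Centre of the wire loop's cross bar (along y, 7 mm thick, 47 long). Side wires 40 mm apart run 88 mm from it to the lever, hinged freely 20 mm from the pin; the loop swings past the lever's tip. It starts leaning back past upright against a stop, 220 to 245 mm above the table; pushed to +x (under 1 N) until 50 mm ahead of its start it falls by itself behind the keeper hook (+x side).
- keeper (a point): Seat behind the steel keeper hook on the lid: the bar's centre when hooked taut. 6.5 mm above the lid's top; the hook (26 mm wide, 16 high) leans to +x over it. It lies 72 mm ahead (x) of the pivot with the lid ajar, about 67 clamped. The lid is hinged at its lower edge; a springy seal pushes it open with 8 N, rising to about 25 N clamped.
- lever (a joint): Angle (rad) of the steel lever, 26 mm wide, 5 thick, tip 68 mm from the pin with an 8 mm lip. 0 = flat, pointing to -x (clamped), its top face 146 mm above the table; pi/2 = upright; more = leaning to the keeper. Starts near 2.1; stays where left (1 N at the tip moves it). With the loop hooked it resists below about 1.2 rad with up to 6 N, then snaps down by itself below about 0.3 rad.

How it is judged:
By the outcome, as a careful person would: the job done as asked, in the order asked, and still so for the second after the job is handed in, with the robot touching nothing.
It also fails if it takes over 40 s, if anything falls off the work surface, if the arm or the gripper's body presses on something with over 40 N, if the wrist force passes 120 N, or if a joint passes its speed limit or range.

## Working session

There is one attempt and no reset: what is moved stays moved. The work goes in short steps, Python scripts to look and compute and a tool call to move; the robot and the scene stay as the last step left them, time stands still between calls to the robot, and variables do not carry over. Pictures are saved under pics/ and viewed, at most 10 in all, crops included, and the job is handed in when it is done.

Besides the shell and the picture viewer there is one more tool, called after ">>>" as name(argument=value, ...) on one line, values as JSON. apply_moves: Moves the arm, as the interface text tells. Shifts and turns lie within -1 to 1; 1 stands for 800 mm of shift or 180 degrees of turn. Its arguments: {"type":"object","properties":{"claw":{"type":"array","items":{"type":"number"}},"travel":{"type":"array","items":{"type":"array","items":{"type":"number"}}},"turn":{"type":"array","items":{"type":"array","items":{"type":"number"}}},"newtons":{"type":"number"}},"required":["claw","travel","turn"]}

```bash
mkdir -p pics; cat > h.py <<'E'
import numpy as np, cv2
from station import manip
def snap(n,f):
    s=manip.snapshot(n); cv2.imwrite(f'pics/{f}.png',s['pixels'][...,::-1]); np.savez(f'{f}.npz',**s); return s
def pts(s):
    K=s['intrinsics'];d=s['depth'];v,u=np.mgrid[:480,:640]
    c=np.stack([(u-K[0,2])/K[0,0]*d,(v-K[1,2])/K[1,1]*d,d],-1)
    return (c-s['t'])@s['R']
E
python3 - <<'E'
from h import *
for n in ('scene','side','wrist'):
    s=snap(n,n+'0'); print(n,-s['R'].T@s['t'],s['R'][2])
a=[cv2.imread(f'pics/{n}0.png') for n in('scene','side')]
print(manip.sense())
E
```

```text
scene [0.8843834  0.15089579 0.68512134] [-0.45287896 -0.27637705 -0.84765345]
side [0.35610117 0.51532931 0.63408331] [ 0.25512861 -0.70055828 -0.6664289 ]
wrist [0.62381908 0.07509522 0.37278416] [-0.00220201 -0.28811608 -0.95759296]
{'t': 0.15, 'q': array([-1.78482210e-01,  5.28264495e-01,  1.43361789e+00,  2.36865546e-06,
        1.18140115e+00, -1.78488797e-01]), 'qd': array([-0.00065953, -0.00456192, -0.00389125, -0.00028627,  0.00209457,
       -0.00141626]), 'tau': array([ 1.17890530e-03, -4.42742836e+01, -1.78276026e+01, -2.15643640e-04,
        5.61750654e-03, -9.84718270e-06]), 'tcp_pos': array([6.24446662e-01, 1.41066178e-04, 2.30547974e-01]), 'tool_rot': array([ 7.07104518e-01,  7.07108539e-01, -4.81286144e-04, -6.95083442e-04]), 'force': array([ 0.44702542, -0.12116076, -0.42455867]), 'ft_torque': array([ 0.04565106,  0.04187541, -0.02386818]), 'gripper_force': 0.0, 'finger_gap': 1.004597021777439}
```

View pics/scene0.png

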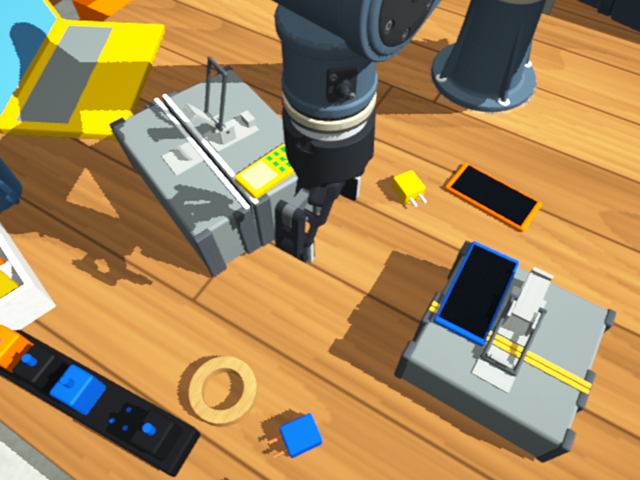

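View pics/side0.png

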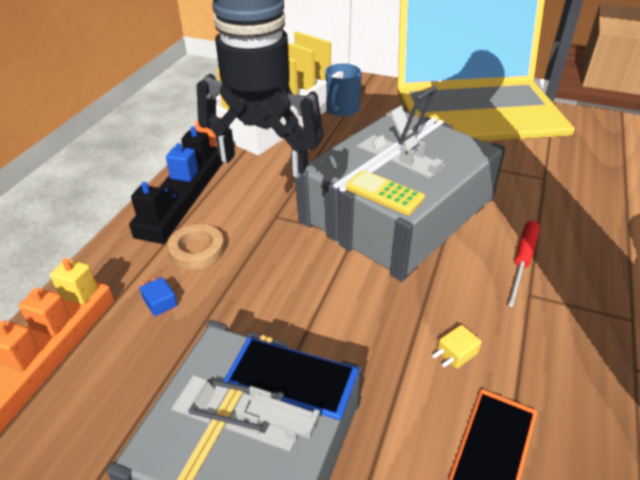

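The scene picture shows the larger case with its top centred near (210,150). The upright loop's bar is at (215,62), the latch at (222,132), the keeper at (180,155) and the keypad phone at (262,172). The side view shows the same latch near (415,125).

```bash
python3 - <<'E'
from h import *
for n,(a,b,c,d) in (('scene',(40,280,100,320)),('side',(70,220,290,510))):
    s=np.load(n+'0.npz'); P=pts(s)
    m=np.zeros((480,640),bool); m[a:b,c:d]=1
    m&=(s['depth']>0)
    top=m&(abs(P[...,2]-.118)<.006); hi=m&(P[...,2]>.128)&(P[...,2]<.26)&(P[...,0]<.62)
    px=s['pixels'].astype(int)
    T=P[top]; print(n,len(T),T.min(0),T.max(0)); 
    r=cv2.minAreaRect((T[:,:2]*1000).astype(np.float32)); print(r, cv2.boxPoints(r))
    wh=top&(px.min(-1)>200); W=P[wh]; 
    if len(W)>20: print('white',len(W),W.mean(0),cv2.fitLine(W[:,:2].astype(np.float32),cv2.DIST_HUBER,0,.01,.01).ravel())
    for z in np.arange(.13,.26,.01):
        q=P[hi&(abs(P[...,2]-z)<.005)]
        if len(q): print(round(z,3),len(q),np.median(q,0).round(3),q.min(0).round(3),q.max(0).round(3))
s=cv2.imread('pics/scene0.png')[45:195,110:310]; t=cv2.imread('pics/side0.png')[75:225,330:530]
cv2.imwrite('pics/z1.png',np.vstack([cv2.resize(s,None,fx=2,fy=2,interpolation=2) if 0 else cv2.resize(s,(400,300),interpolation=cv2.INTER_CUBIC),cv2.resize(t,(400,300),interpolation=cv2.INTER_CUBIC)]))
E
```

```text
scene 14554 [ 0.35308922 -0.44047208  0.11200143] [ 0.66317613 -0.12255221  0.12399416]
((507.52490234375, -269.3605041503906), (284.3009948730469, 225.9986114501953), 68.32548522949219) [[ 350.01404 -359.7261 ]
 [ 560.0339  -443.19495]
 [ 665.03577 -178.9949 ]
 [ 455.01593  -95.52606]]
white 2162 [ 0.52629548 -0.26444355  0.11911139] [ 0.40892547  0.9125678   0.5283697  -0.26359314]
0.13 1648 [ 0.521 -0.166  0.131] [ 0.441 -0.301  0.128] [ 0.567 -0.133  0.135]
0.14 114 [ 0.493 -0.248  0.14 ] [ 0.441 -0.281  0.135] [ 0.508 -0.236  0.145]
0.15 66 [ 0.493 -0.25   0.147] [ 0.479 -0.28   0.145] [ 0.511 -0.242  0.154]
0.16 111 [ 0.506 -0.258  0.161] [ 0.493 -0.29   0.156] [ 0.515 -0.244  0.165]
0.17 101 [ 0.508 -0.262  0.17 ] [ 0.488 -0.287  0.165] [ 0.522 -0.243  0.175]
0.18 104 [ 0.512 -0.265  0.18 ] [ 0.486 -0.287  0.175] [ 0.527 -0.243  0.185]
0.19 209 [ 0.528 -0.275  0.191] [ 0.483 -0.293  0.185] [ 0.54  -0.242  0.195]
0.2 96 [ 0.5   -0.278  0.198] [ 0.482 -0.289  0.195] [ 0.535 -0.241  0.205]
0.21 57 [ 0.494 -0.245  0.21 ] [ 0.48  -0.282  0.205] [ 0.5   -0.24   0.215]
0.22 62 [ 0.48
[... 986 characters left out ...]
-0.246  0.165]
0.17 99 [ 0.507 -0.264  0.17 ] [ 0.487 -0.286  0.165] [ 0.519 -0.243  0.175]
0.18 155 [ 0.513 -0.272  0.18 ] [ 0.483 -0.288  0.175] [ 0.528 -0.243  0.185]
0.19 165 [ 0.52  -0.272  0.19 ] [ 0.481 -0.288  0.185] [ 0.539 -0.243  0.195]
0.2 76 [ 0.498 -0.277  0.197] [ 0.478 -0.291  0.195] [ 0.533 -0.241  0.205]
0.21 44 [ 0.491 -0.244  0.21 ] [ 0.477 -0.282  0.205] [ 0.497 -0.238  0.214]
0.22 49 [ 0.48  -0.277  0.22 ] [ 0.473 -0.284  0.215] [ 0.495 -0.239  0.225]
0.23 50 [ 0.486 -0.242  0.23 ] [ 0.47  -0.28   0.225] [ 0.492 -0.238  0.235]
0.24 75 [ 0.48  -0.25   0.243] [ 0.468 -0.278  0.235] [0.579 0.008 0.245]
0.25 119 [0.57  0.003 0.247] [ 0.469 -0.278  0.245] [0.581 0.012 0.255]
```

View pics/z1.png

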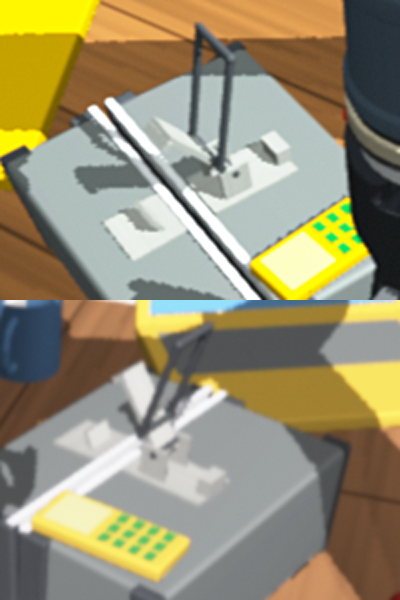

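The crops show the loop upright behind the lever, which leans toward the keeper. The case's yaw is about -21.7° and the pin is near (0.490, -0.2625). The bar is about 10 mm behind the pin at z = 0.243, which fits the described geometry. I'll start moving now.

>>> apply_moves(claw=[-1,-1,-1,-1,-1], travel=[[0,0,-0.05],[0,0,-0.0875],[-0.3,-0.225,-0.0875],[-0.3,-0.225,-0.0875],[-0.3,-0.225,-0.0875]], turn=[[0,0,0],[0,0,0],[0,0,0.12],[0,0,0.12],[0,0,0.12]])

```text
t: 0.57
tcp_pos: [0.5493, -0.1004, 0.3017]
tool_rot: [0.828, 0.561, 0.0, 0.001]
force: [0.0, -1.5, -0.8]
finger_gap: 0.302
gripper_force: 0.0
```

```bash
cat > go.py <<'E'
import sys
from h import *
from scipy.spatial.transform import Rotation as Ro
a=np.radians(-21.67);C=np.array([[np.cos(a),-np.sin(a),0],[np.sin(a),np.cos(a),0],[0,0,1]])
pin=np.array([.490,-.2625,0]); s=manip.sense(); R=Ro.from_quat(s['tool_rot'])
print('t',s['t'],'case mm',((s['tcp_pos']-pin)@C*1e3).round(1),'F case',(s['force']@C).round(1),'gap',round(s['finger_gap'],3))
G=Ro.from_matrix(np.stack([C[:,1],C[:,0],-C[:,2]],1))
print('turn',((R.inv()*G).as_rotvec()/np.pi).round(4))
for w in sys.argv[1:]:
    x=np.array(eval(w))/1e3
    print(w,(R.inv().apply(pin+C@x-s['tcp_pos'])/.8).round(4))
E
python3 go.py -50,0,300
```

```text
t 0.5667 case mm [ -4.8 172.6 301.7] F case [ 0.6 -1.4 -0.8] gap 0.302
turn [ 0.0004  0.0001 -0.0001]
-50,0,300 [-0.2157 -0.0564  0.0021]
```

>>> apply_moves(claw=[-1,-1,-1,-1,-1], travel=[[-0.2157,-0.056,0],[-0.2157,-0.056,0],[-0.2157,-0.056,0],[-0.2157,-0.056,0],[-0.2157,-0.056,0]], turn=[[0,0,0],[0,0,0],[0,0,0],[0,0,0],[0,0,0]])

```text
t: 0.98
tcp_pos: [0.442, -0.248, 0.3012]
tool_rot: [0.828, 0.561, -0.001, 0.0]
force: [0.7, -0.2, -0.7]
finger_gap: 0.0
gripper_force: 0.0
```

```bash
python3 go.py -50,0,300 -50,0,226
```

```text
t 0.9833 case mm [-49.9  -4.2 301.2] F case [ 0.7  0.  -0.7] gap 0.0
turn [-0.0003  0.0008 -0.0004]
-50,0,300 [ 0.0053 -0.0001  0.0015]
-50,0,226 [0.0055 0.     0.094 ]
```

>>> apply_moves(claw=[-1,-1,-1,-1], travel=[[0.005,0,0.05],[0.005,0,0.094],[0.005,0,0.094],[0.005,0.02,0.094]], turn=[[0,0,0],[0,0,0],[0,0,0],[0,0,0]])

```text
t: 1.32
tcp_pos: [0.4578, -0.2433, 0.2242]
tool_rot: [0.827, 0.563, -0.001, -0.005]
force: [0.3, -0.8, 0.2]
finger_gap: 0.002
gripper_force: 0.0
```

```bash
python3 - <<'E'
from h import *
snap('scene','s2');snap('side','d2')
s=cv2.imread('pics/s2.png')[45:195,110:310]; t=cv2.imread('pics/d2.png')[75:225,330:530]
cv2.imwrite('pics/z2.png',cv2.resize(np.hstack([s,t]),(800,300),interpolation=cv2.INTER_CUBIC))
E
python3 go.py 0,0,226 10,0,226 20,0,226
```

```text
t 1.4167 case mm [-30.1   4.3 227.1] F case [1.  0.  1.1] gap -0.003
turn [0.001  0.0002 0.0012]
0,0,226 [-0.0056  0.0376  0.0015]
10,0,226 [-0.0056  0.0501  0.0015]
20,0,226 [-0.0057  0.0626  0.0015]
```

View pics/z2.png

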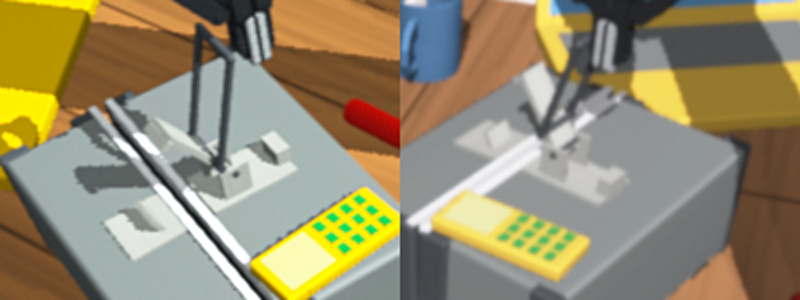

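The picture shows the shut fingertips (scene half, about (258,45)) just behind the bar at (215,45), with the bar still upright. Next I push it over.

>>> apply_moves(claw=[-1,-1,-1,-1,-1], travel=[[-0.003,0.016,0],[-0.003,0.032,0],[-0.003,0.048,0],[-0.003,0.06,0],[-0.003,0.06,0]], turn=[[0,0,0],[0,0,0],[0,0,0],[0,0,0],[0,0,0]])

```text
t: 1.83
tcp_pos: [0.5074, -0.267, 0.2275]
tool_rot: [0.826, 0.563, 0.001, 0.002]
force: [0.3, 0.1, -0.1]
finger_gap: -0.002
gripper_force: 0.0
```

```bash
cat > look.py <<'E'
from h import *; import sys
k=sys.argv[1]
snap('scene','s'+k);snap('side','d'+k)
s=cv2.imread(f'pics/s{k}.png')[45:195,110:310]; t=cv2.imread(f'pics/d{k}.png')[75:225,330:530]
cv2.imwrite(f'pics/z{k}.png',cv2.resize(np.hstack([s,t]),(800,300),interpolation=cv2.INTER_CUBIC))
E
python3 look.py 3; python3 go.py 30,0,226 40,0,226
```

```text
t 1.9333 case mm [ 15.3   2.6 226.7] F case [-0.5  1.   0. ] gap -0.001
turn [-0.      0.0001  0.0013]
30,0,226 [-0.0033  0.0184  0.0008]
40,0,226 [-0.0034  0.0309  0.0008]
```

View pics/z3.png

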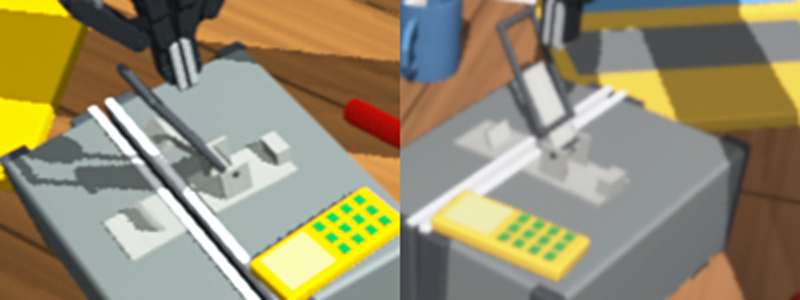

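The bar has swung ahead, to about (125,68) in the scene half, but it hasn't fallen. I'll push a bit further.

>>> apply_moves(claw=[-1,-1,-1,-1,-1], travel=[[-0.003,0.012,0],[-0.003,0.022,0],[-0.003,0.022,0],[-0.003,0.022,0],[-0.003,0.022,0]], turn=[[0,0,0],[0,0,0],[0,0,0],[0,0,0],[0,0,0]])

```text
t: 2.35
tcp_pos: [0.5205, -0.2746, 0.2259]
tool_rot: [0.827, 0.563, -0.0, -0.0]
force: [-0.3, -0.1, -0.7]
finger_gap: -0.002
gripper_force: 0.0
```

```bash
python3 look.py 4; python3 go.py 60,0,226 60,0,280
```

```text
t 2.45 case mm [3.26e+01 1.00e-01 2.26e+02] F case [-0.6  0.3 -0.1] gap 0.0
turn [-0.0003 -0.0001  0.001 ]
60,0,226 [-0.0002  0.0342 -0.0001]
60,0,280 [-0.0002  0.0341 -0.0676]
```

View pics/z4.png

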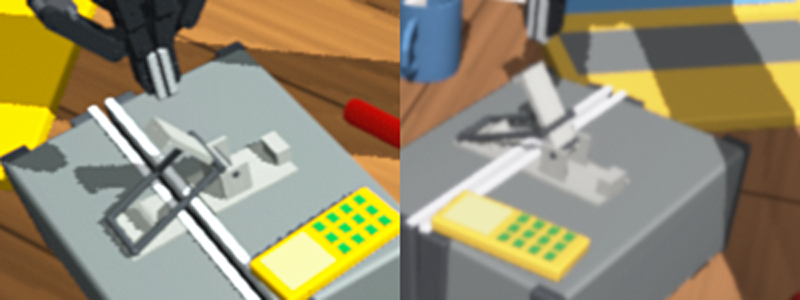

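The loop has dropped over the keeper hook, with its bar near (120,235) in the scene half, on the far side of the hook. The lever still leans toward the keeper. I'll go over the lever tip and down on its +x side.

>>> apply_moves(claw=[-1,-1,-1,-1,-1], travel=[[0,0,-0.025],[0,0.041,-0.025],[0,0.041,0.015],[0,0.041,0.05],[0,0.041,0.05]], turn=[[0,0,0],[0,0,0],[0,0,0],[0,0,0],[0,0,0]])

```text
t: 2.87
tcp_pos: [0.548, -0.2843, 0.1808]
tool_rot: [0.827, 0.563, -0.002, -0.006]
force: [-0.5, 0.5, -1.0]
finger_gap: 0.002
gripper_force: 0.0
```

```bash
python3 go.py 40,0,187 16,0,192 -- -3,0,190
```

```text
t 2.8667 case mm [ 62.    1.1 180.8] F case [-0.6  0.3 -1. ] gap 0.002
turn [-0.0036 -0.001   0.001 ]
40,0,187 [-0.0013 -0.0276 -0.0075]
16,0,192 [-0.0012 -0.0576 -0.0134]Traceback (most recent call last):
  File "go.py", line 10, in <module>
    x=np.array(eval(w))/1e3
               ~~~~^^^
  File "<string>", line 1
    --
SyntaxError: invalid syntax
```

>>> apply_moves(claw=[-1,-1,-1,-1,-1], travel=[[-0.001,-0.02,0],[-0.001,-0.04,-0.004],[-0.001,-0.062,-0.0075],[-0.001,-0.074,-0.007],[-0.001,-0.0855,-0.005]], turn=[[0,0,0],[0,0,0],[0,0,0],[0,0,0],[0,0,0]])

```text
t: 3.28
tcp_pos: [0.4874, -0.2627, 0.192]
tool_rot: [0.827, 0.563, 0.0, 0.002]
force: [1.4, -1.3, 2.7]
finger_gap: 0.0
gripper_force: 1.5
```

```bash
python3 look.py 5; python3 go.py -17,0,185 -29,0,175 -36,0,161 -40,0,146
```

```text
t 3.3833 case mm [ -3.6  -0.9 190.5] F case [1.2 1.4 0.4] gap 0.003
turn [-0.0001 -0.      0.0008]
-17,0,185 [ 0.0012 -0.0168  0.0069]
-29,0,175 [ 0.0012 -0.0318  0.0194]
-36,0,161 [ 0.0013 -0.0405  0.0369]
-40,0,146 [ 0.0013 -0.0455  0.0557]
```

View pics/z5.png

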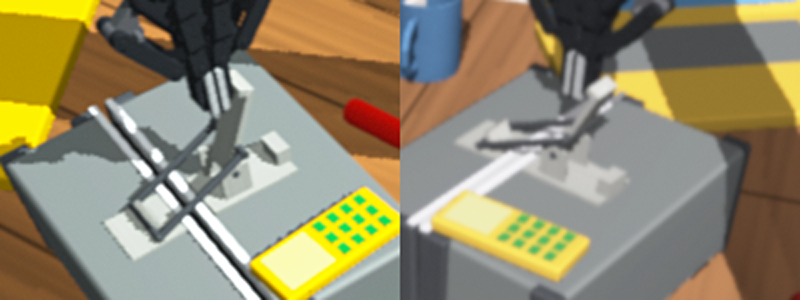

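The lever is now a little past upright, toward -x, with the fingers behind it. The loop is drawn up to the keeper at about (143,215). I'll continue the arc and press down.

>>> apply_moves(claw=[-1,-1,-1,-1,-1], travel=[[0.001,-0.017,0.007],[0.001,-0.032,0.0195],[0.001,-0.0405,0.037],[0.001,-0.0455,0.05],[0.001,-0.0455,0.056]], turn=[[0,0,0],[0,0,0],[0,0,0],[0,0,0],[0,0,0]])

```text
t: 3.8
tcp_pos: [0.4519, -0.2473, 0.1446]
tool_rot: [0.827, 0.563, -0.001, -0.003]
force: [-9.8, 5.8, 46.2]
finger_gap: 0.001
gripper_force: 24.0
```

```bash
python3 go.py -40,0,146 -40,0,200
```

```text
t 3.8 case mm [-41.1   0.  144.6] F case [-11.3   1.8  46.2] gap 0.001
turn [-0.0017 -0.0005  0.001 ]
-40,0,146 [-0.      0.0013 -0.0018]
-40,0,200 [ 0.0001  0.0009 -0.0693]
```

>>> apply_moves(claw=[-1,-1,-1,-1,-1], travel=[[0,0,-0.004],[0,0,-0.05],[0,0,-0.1],[0,0,-0.15],[0,0,-0.15]], turn=[[0,0,0],[0,0,0],[0,0,0],[0,0,0],[0,0,0]])

```text
t: 4.22
tcp_pos: [0.4577, -0.2515, 0.2725]
tool_rot: [0.826, 0.563, 0.002, 0.007]
force: [1.6, -0.4, -0.0]
finger_gap: -0.002
gripper_force: 0.0
```

```bash
python3 look.py 6; python3 - <<'E'
from h import *
from go import C,pin
for n in('s6','d6'):
    P=(pts(np.load(n+'.npz'))-pin)@C*1e3
    m=(abs(P[...,1])<12)&(P[...,2]>122)&(P[...,2]<200)
    for x in range(-85,100,8):
        q=P[m&(abs(P[...,0]-x)<4)]
        if len(q): print(n,x,len(q),np.percentile(q[:,2],[50,95]).round(1))
E
```

```text
t 4.3167 case mm [-37.8  -0.6 266.8] F case [-0.   0.4 -0.3] gap 0.001
turn [0.001  0.0004 0.001 ]
s6 -69 15 [151.4 152.7]
s6 -61 87 [146.  152.6]
s6 -53 66 [144.5 146.1]
s6 -45 96 [143.9 145.9]
s6 -37 86 [144.2 146. ]
s6 -29 64 [144.7 146.3]
s6 -21 63 [144.8 145.6]
s6 -13 58 [145.  146.2]
s6 -5 57 [144.8 146.7]
s6 3 57 [144.6 146.3]
s6 11 1 [122.2 122.2]
s6 27 3 [122.4 122.9]
s6 59 18 [125.9 130. ]
s6 67 85 [128.7 135. ]
d6 -69 66 [147.4 152.8]
d6 -61 40 [146.2 152.7]
d6 -53 94 [143.8 146.2]
d6 -45 93 [140.1 145.9]
d6 -37 65 [144.8 146.2]
d6 -29 56 [144.7 146.4]
d6 -21 46 [145.3 146.7]
d6 -13 48 [144.7 146.2]
d6 -5 38 [145.2 146.9]
d6 3 25 [145.1 146.2]
d6 19 2 [122.8 123.4]
d6 43 2 [122.3 122.4]
d6 51 1 [122. 122.]
d6 59 67 [128.1 133.3]
d6 67 31 [133.3 134.9]
d6 83 1 [122.3 122.3]
```

View pics/z6.png

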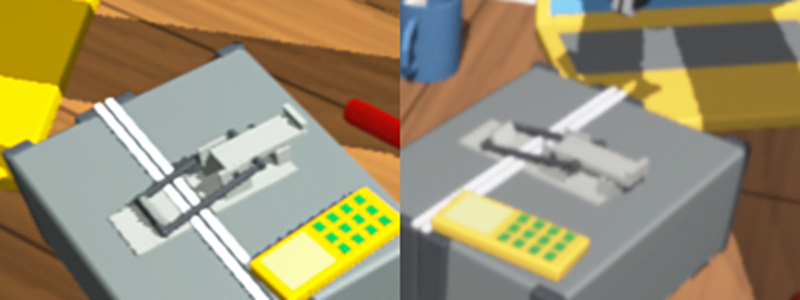

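The picture shows the lever flat, with its top face at about 146 mm along its whole length. The loop is taut behind the hook near (150,215) and the seam gap is closed. The tool is well clear, so I'm handing in.

```bash
python3 -c "
from station import manip
print(manip.sign_off())"
```

```text
the job is handed in; nothing more can be done
None
```

The latch on the larger case is done and handed in: the loop is behind the keeper hook, the lever is flat at about 146 mm and the lid is clamped shut. The final press read 46 N on the closed fingertips, above the 40 N limit set for the arm and gripper body; I took that limit not to cover the fingertips.

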